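# Fit the bayonet filter canister to the spray-booth extractor

### The arm

A 6-joint arm with a two-finger parallel gripper is mounted at the origin on the work surface. World frame = base frame: x ahead of the robot, y to its left, z up, the work surface at z = 0. Lengths are in m, angles in rad, forces in N, time in s.
With the tool pointing down it reaches from about 0.3 to 0.775 m from the base axis. Payload 14.6 kg.
Tool frame: the origin (TCP) lies on the centre line of the jaws, within the pads' length; the fingertips stand 11 mm ahead of it and the grasp point (between the pads) lies 8 mm behind it; y points along the fingers, x is the direction in which the jaws open and shut, and the axes are right-handed (so a half turn about y gives the same grasp; the last joint's range is limited). The gripper opens to 94 mm and grips with 3 to 60 N. Pads are 16 mm wide; open, the fingers measure 119 mm over their backs; the gripper's body (75 mm by 177 mm) begins 78 mm behind the grasp point.
Start: joints at [1.101, 0.3, 1.521, -0, 1.321, -0.067], TCP at [0.216, 0.506, 0.216] pointing down, gripper open.
Joint ranges: [-3.03, 3.03], [-0.79, 2.21], [0.23, 2.52], [-1.04, 4.18], [0, 3.07], [-2.55, 2.55]. Speed limits (rad/s): [2.22, 2.22, 2.57, 3.14, 3.14, 3.14].

### API

Orientations are given as [roll, pitch, yaw] about the fixed x, y, z axes, in that order (R = Rz(yaw) Ry(pitch) Rx(roll)).
In Python, from station import ctrl, imaging gives the robot as it stands. The module is installed in compiled form; this text tells all that it offers.
- The arm moves only by the tool apply_moves, never from a script. Its argument "deltas" is a list of rows, each an object with "dp": the shift along the tool's x, y, z in m, a list of three; "roll": the turn about the tool's y in rad; "grip": the closure, from -1 (fully open) to 1 (shut). In form: [{"dp": [tx, ty, tz], "roll": roll, "grip": grip}, ...]. A call has 1 to 10 rows; each row shifts and turns the commanded pose from where the row before left it, along the tool's axes as they then stand; what a row does not reach is not made up. A row lasts 1/8 s, in which the tool goes at most 62.5 mm and 10.7 degrees, less where a joint would pass 70% of its speed; a pose out of reach is approached as far as the arm can. A call with a gripper value outside its range is refused whole. The fingers move at their own pace and stop on an object; "newtons" is the grip in N (left out, the last holds). Time passes only in rows, so rows that do not move let the fingers close. It gives the time, the measured TCP pose, the force and the opening at its end, in the units of the state.
- ctrl.get_obs(): the state, without advancing time (a new reading comes with each control period).
- imaging.camera(name): name is "scene" or "top" or "wrist"; returns the picture (480x640x3 uint8, blue, green, red); there is no depth.
- imaging.camera_info(name): a dict with "K" (3x3 intrinsics, pixels), "world_from_camera" (4x4, takes a point from camera to world coordinates). Camera axes: x right, y down, z forward; pixel columns grow to the right and rows downward; lengths in m; the calibration is good to about 2 mm. The wrist camera is an equidistant fisheye: a pixel r from the principal point sees the ray r / f radians off the axis. A picture is of the moment at which its call begins: read the wrist's pose just before it. camera_info takes no time and is no camera call; for the wrist camera it gives the pose at the moment of the call.
- ctrl.hand_in(): hands the job in, once; it reports no verdict.
The state is a dict: "time_s": time; "qpos": joint angles; "joint_vel": joint speeds; "tau": joint torques, N m; "ee_pos": TCP position; "eef_rot": TCP orientation; "force": force on the tool from outside, world axes, zero at the start; "moment": the same for the moment, N m; "grip_width": finger opening in m.
Only numpy, scipy, OpenCV 4.12 (cv2) and the standard library are available. Lean on these libraries where they do the work, as an engineer would, in place of code of your own. Each camera call takes 0.05 s, during which the arm holds its last target. There are 200 camera calls.

### The job

Fit the loose filter canister to the sloping inlet of the spray-booth extractor: find the slots with its two lugs, push it in against the spring, turn it clockwise as far as it goes (about a quarter turn) and let it spring back so that it clicks home and stays locked when let go. Leave the bottle, the paint jar and the model figure standing where they are.

Things in the scene. Friction and masses are not known exactly. Their poses are not given: they have to be found in the camera images.
- canister_mid (a point): Centre of the loose filter canister, half-way up (42.5 mm above its foot, on its axis); z is its axis, from foot to grip. Grey plastic, 85 mm high, about 0.25 kg, standing upright on the bench at the start. Spigot 58 mm across from the foot to 37 mm up, flange 88 mm across from 37 to 43 mm, grip bar on top. The same after half a turn about z.
- canister_lugs (a point): Point on the canister's axis, 18 mm above its foot, between the two opposite lugs. The lugs lie along this point's +x and -x, reach 38.5 mm from the axis, are 14 mm wide and 8 mm high (14 to 22 mm above the foot).
- canister_grip (a point): Centre of the canister's straight grip bar, 64 mm above the foot. The bar is 62 mm long along x, 18 mm thick along y, and stands from 43 to 85 mm above the foot, on the flange.
- socket: Round inlet mouth of the extractor (fixed). Origin: centre of the mouth, in the outer face of its aluminium ring, 140 mm above the bench. z points straight out, 25 degrees from vertical, leaning to the extractor's front (the robot's side); x points up the slope, y is level. Mouth 64 mm across; two opposite entry slots in the ring, 20 mm wide, reach 42 mm from the axis.
- lip (a point): Underside of the ring's lip, on the mouth's axis, 12 mm inside the face. The ring's clock angle differs each time and is not reported: the line through the two slots lies within 0.5 rad either way of the socket's x (turned about z). Seen from above, or felt: off the slots the lugs rest on the ring's face (canister centre 28.5 mm outside it), over them they drop in.
- plate (a point): Rest position of the spring plate in the mouth, 22 mm inside the face (this point stays put). The foot meets it there: 6 N at first, 0.4 N more per mm, 12 N when the flange meets the ring's face (foot 37 mm deep, canister centre 5.5 mm outside), as far as it goes. From 34 mm foot depth on the lugs pass under the lip and can turn, only clockwise seen from outside, some 75 degrees, to a hard stop.
- home (a point): Where the canister's centre is when locked: on the mouth's axis, 14.5 mm outside the ring's face (flange 9 mm clear of it). At the stop the spring lifts the lugs 6 mm into notches under the lip and they hold. Let go earlier, the canister comes back out (centre 20 mm or more outside) or stays low under the lip (centre 8 mm outside).
- extractor: Grey and white extractor housing (fixed), about 310 mm deep, 240 mm wide, 180 mm tall, with the sloping block and mouth at its front; origin on the bench right below the mouth's centre, x to its rear, z up. Nothing stands above the slope; the sloping face measures 180 mm (along the slope) by 200 mm.
- thinner: Bystander: clear plastic bottle, 64 mm across, 130 mm high, loose; origin at the centre of its underside.
- model: Bystander: small figure on a round cork holder, 64 mm across and 102 mm high, loose; origin at the centre of its underside.
- paint_jar: Bystander: small closed paint jar, 52 mm across, 55 mm high, loose, beside the extractor; origin at the centre of its underside.
Not all that is in view belongs to the job. Leave any purple or yellow look-alike of the part that bears canister_mid alone.

How it is judged:
By the outcome, as a careful person would: the job done as asked, in the order asked, and still so for the second after the job is handed in, with the robot touching nothing.
It also fails if it takes over 64 s, if anything falls off the work surface, if the arm or the gripper's body presses on something with over 40 N, if the wrist force passes 120 N, or if a joint passes its speed limit or range.

## Working session

There is one attempt and no reset: what is moved stays moved. The work goes in short steps, Python scripts to look and compute and a tool call to move; the robot and the scene stay as the last step left them, time stands still between calls to the robot, and variables do not carry over. Pictures are saved under pics/ and viewed, about 8 in all and at most 12, crops included, and the job is handed in when it is done.

Besides the shell and the picture viewer there is one more tool, called after "Emit:" as a command line: name --argument value ..., lists and objects as JSON in quotes. apply_moves: Moves the arm, as the interface text tells. Its arguments: {"type":"object","properties":{"deltas":{"type":"array"},"newtons":{"type":"number"}},"required":["deltas"]}

```bash
mkdir -p pics
python3 - <<'E'
from station import ctrl, imaging
import cv2, numpy as np
np.set_printoptions(precision=4,suppress=True)
o=ctrl.get_obs()
print(o)
for n in ("scene","top","wrist"):
    i=imaging.camera_info(n); print(n,i)
    cv2.imwrite(f"pics/{n}0.png",imaging.camera(n))
E
```

```text
{'time_s': 0.0, 'qpos': array([ 1.1014,  0.3004,  1.5216,  0.    ,  1.3207, -0.0666]), 'joint_vel': array([ 0.0014,  0.001 , -0.0009,  0.0005, -0.0015,  0.0008]), 'tau': array([  0.002 , -53.18  , -35.2746,   0.0709,   0.0245,  -0.0001]), 'ee_pos': array([0.2155, 0.5058, 0.2159]), 'eef_rot': array([-1.5707,  0.0012,  1.168 ]), 'force': array([0.3592, 0.8817, 0.6578]), 'moment': array([-0.0182, -0.0272,  0.0017]), 'grip_width': 0.09369828355157415}
scene {'K': array([[556.2737,   0.    , 329.2241],
       [  0.    , 556.2737, 245.2907],
       [  0.    ,   0.    ,   1.    ]]), 'world_from_camera': array([[ 0.6012,  0.4387, -0.6679,  1.308 ],
       [ 0.7991, -0.3278,  0.504 , -0.6183],
       [ 0.0021, -0.8367, -0.5476,  0.7211],
       [ 0.    ,  0.    ,  0.    ,  1.    ]])}
top {'K': array([[491.4969,   0.    , 315.9678],
       [  0.    , 491.4969, 237.595 ],
       [  0.    ,   0.    ,   1.    ]]), 'world_from_camera': array([[ 0.0279, -0.9873,  0.1566,  0.3768],
       [-0.9995, -0.0296, -0.0084, -0.0318],
       [ 0.0129, -0.1563, -0.9876,  1.3191],
       [ 0.    ,  0.    ,  0.    ,  1.    ]])}
wrist {'K': array([[371.6483,   0.    , 319.7683],
       [  0.    , 371.6483, 244.2482],
       [  0.    ,   0.    ,   1.    ]]), 'world_from_camera': array([[ 0.3906,  0.8966,  0.2087,  0.1545],
       [ 0.9206, -0.3802, -0.0895,  0.5314],
       [-0.0009,  0.2271, -0.9739,  0.3832],
       [ 0.    ,  0.    ,  0.    ,  1.    ]])}
```

View pics/scene0.png

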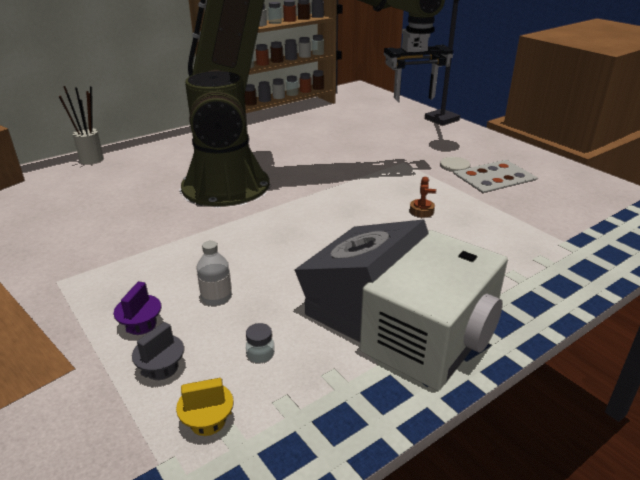

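View pics/top0.png

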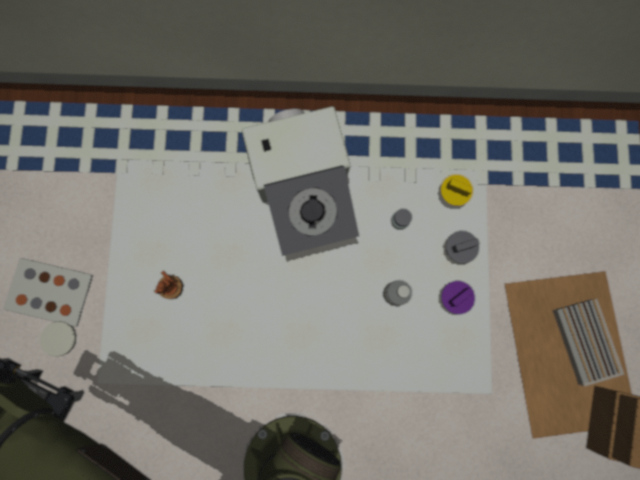

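Scene: grey canister at top px (462,247) between the yellow (457,190) and purple (457,297) look-alikes; socket ring at (312,211); bottle (398,292), jar (401,218), figure (168,286). I'll measure the canister and ring next.

```bash
cat > h.py <<'E'
from station import ctrl, imaging
import cv2, numpy as np
from scipy.spatial.transform import Rotation as R
np.set_printoptions(precision=4,suppress=True)
def ray(n,uv,info=None):
    i=info or imaging.camera_info(n);K=i["K"];T=i["world_from_camera"]
    a=np.array([(uv[0]-K[0,2])/K[0,0],(uv[1]-K[1,2])/K[1,1]])
    if n=="wrist":
        r=np.hypot(*a); d=np.array([*(a/r*np.sin(r) if r>1e-9 else a),np.cos(r)])
    else: d=np.array([*a,1.])
    return T[:3,3],T[:3,:3]@d
def onz(n,uv,z,info=None):
    c,d=ray(n,uv,info); return c+d*(z-c[2])/d[2]
def onplane(n,uv,p,nrm,info=None):
    c,d=ray(n,uv,info); return c+d*((p-c)@nrm)/(d@nrm)
def pix(n,P,info=None):
    i=info or imaging.camera_info(n);K=i["K"];T=i["world_from_camera"]
    q=T[:3,:3].T@(np.asarray(P)-T[:3,3])
    if n=="wrist":
        th=np.arctan2(np.hypot(q[0],q[1]),q[2]); q=q[:2]/np.hypot(q[0],q[1])*th
    else: q=q[:2]/q[2]
    return q*K[0,0]+K[:2,2]
E
python3 - <<'E'
from h import *
im=cv2.imread("pics/top0.png")
for n,uv,z in (("canister",(462,247),.043),("socket",(312.5,211.5),.14),("bottle",(398,293),.065),("jar",(401,218),.05),("figure",(170,287),.03),("yellow",(457,190),.043),("purple",(457,297),.043)):
    print(n,onz("top",uv,z))
# white housing / block edges: block corners
for uv in ((264,180),(345,167),(358,241),(288,259)): print(uv,onz("top",uv,.18 if uv[1]<200 else .10))
a=cv2.resize(im[215:280,425:500],None,fx=5.2,fy=5.2,interpolation=cv2.INTER_CUBIC)
b=cv2.resize(im[180:245,275:350],None,fx=5.2,fy=5.2,interpolation=cv2.INTER_CUBIC)
b=np.clip(b.astype(float)*1.5,0,255).astype(np.uint8);a=np.clip(a.astype(float)*1.5,0,255).astype(np.uint8)
cv2.imwrite("pics/c1.png",np.hstack([a,b]))
E
```

```text
canister [ 0.5657 -0.4274  0.043 ]
socket [ 0.6283 -0.0315  0.14  ]
bottle [ 0.4393 -0.255   0.065 ]
jar [ 0.6371 -0.2652  0.05  ]
figure [0.4397 0.3336 0.03  ]
yellow [ 0.7196 -0.4168  0.043 ]
purple [ 0.4345 -0.412   0.043 ]
(264, 180) [0.6929 0.0865 0.18  ]
(345, 167) [ 0.7313 -0.1064  0.18  ]
(358, 241) [ 0.5647 -0.1479  0.1   ]
(288, 259) [0.5141 0.0261 0.1   ]
```

View pics/c1.png

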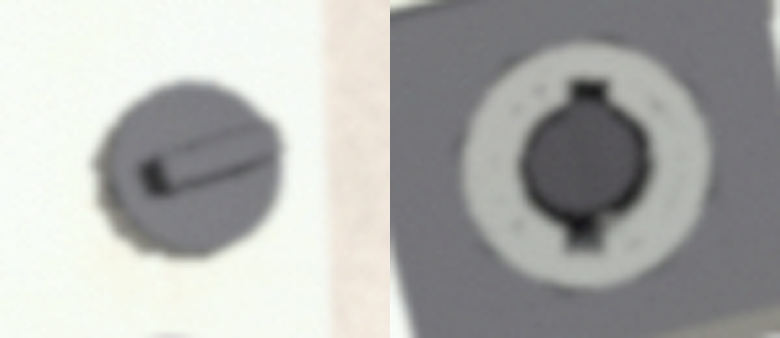

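Canister bar at about -71° azimuth; the slots lie at top px (313,197) and (312,226), close to world x. Moving above the canister.

Emit:
apply_moves --deltas '[{"dp": [-0.045,0,-0.043],"roll": 0,"grip": -1},{"dp": [-0.045,0,-0.043],"roll": 0,"grip": -1},{"dp": [-0.045,0,-0.043],"roll": 0,"grip": -1},{"dp": [-0.045,0,-0.043],"roll": 0,"grip": -1},{"dp": [-0.045,0,-0.043],"roll": 0,"grip": -1},{"dp": [-0.045,0,-0.043],"roll": 0,"grip": -1},{"dp": [-0.045,0,-0.043],"roll": 0,"grip": -1},{"dp": [-0.045,0,-0.043],"roll": 0,"grip": -1},{"dp": [-0.045,0,-0.043],"roll": 0,"grip": -1},{"dp": [-0.045,0,-0.043],"roll": 0,"grip": -1}]'

```text
time_s: 1.4
ee_pos: [0.4351, -0.0788, 0.2165]
eef_rot: [-1.571, -0.0, 1.168]
force: [1.6, 1.2, -0.8]
grip_width: 0.0943
```

Emit:
apply_moves --deltas '[{"dp": [-0.045,0,-0.043],"roll": 0,"grip": -1},{"dp": [-0.045,0,-0.043],"roll": 0,"grip": -1},{"dp": [-0.045,0,-0.043],"roll": 0,"grip": -1},{"dp": [-0.045,0,-0.043],"roll": 0,"grip": -1},{"dp": [-0.045,0,-0.043],"roll": 0,"grip": -1},{"dp": [0,0,0],"roll": 0.17,"grip": -1},{"dp": [0,0,0],"roll": 0.17,"grip": -1},{"dp": [0,0,0],"roll": 0.17,"grip": -1},{"dp": [0,0,0],"roll": 0.17,"grip": -1},{"dp": [0,0,0],"roll": 0.16,"grip": -1}]'

```text
time_s: 2.65
ee_pos: [0.5443, -0.3678, 0.216]
eef_rot: [-1.57, 0.0, 0.323]
force: [-0.0, 0.5, 0.4]
grip_width: 0.0941
```

Run:
```python
from h import *
print(ctrl.get_obs()["ee_pos"],ctrl.get_obs()["qpos"])
i=imaging.camera_info("wrist"); im=imaging.camera("wrist"); np.save("i1.npy",i,allow_pickle=True)
cv2.imwrite("pics/w1.png",im); print(i["world_from_camera"])
t=imaging.camera("top");print("pred",pix("wrist",[.566,-.427,.085],i))
```

```text
[ 0.5443 -0.3678  0.216 ] [-0.65    0.5451  1.1779 -0.      1.4193 -0.9725]
[[ 0.9479  0.3104  0.071   0.523 ]
 [ 0.3184 -0.9231 -0.2155 -0.3058]
 [-0.0014  0.2269 -0.9739  0.3833]
 [ 0.      0.      0.      1.    ]]
pred [322.7756 310.4039]
```

View pics/w1.png

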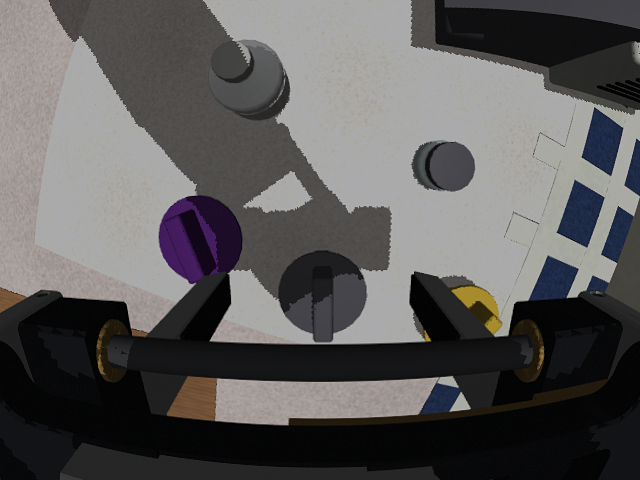

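Run:
```python
from h import *
i=np.load("i1.npy",allow_pickle=True).item()
a=onz("wrist",(322.3,281),.085,i);b=onz("wrist",(322.8,341),.085,i)
print(a,b,np.linalg.norm(a-b),(a+b)/2,np.degrees(np.arctan2(*(b-a)[1::-1])))
print("flange",onz("wrist",(322.5,293),.043,i), [onz("wrist",u,.043,i) for u in((278.5,293),(366.5,293))])
o=ctrl.get_obs();r=R.from_euler("xyz",o["eef_rot"])
for P in ((a+b)/2,onz("wrist",(322.5,293),.043,i)): print("tool delta",r.inv().apply(P-o["ee_pos"]))
```

```text
[ 0.5569 -0.4014  0.085 ] [ 0.5757 -0.4557  0.085 ] 0.05739065658925446 [ 0.5663 -0.4285  0.085 ] -70.84896516871507
flange [ 0.5659 -0.4266  0.043 ] [array([ 0.5251, -0.4405,  0.043 ]), array([ 0.6069, -0.4131,  0.043 ])]
tool delta [ 0.0015  0.1311 -0.0647]
tool delta [ 0.0017  0.1731 -0.0627]
```

Wrist view: grey canister bar ends at (322,281) and (323,341), 57 mm against 62 mm expected, agreeing with the top view within 2 mm. Grasping.

Emit:
apply_moves --deltas '[{"dp": [0.0016,0,-0.0315],"roll": 0,"grip": -1},{"dp": [0,0,-0.0315],"roll": 0.0,"grip": -1},{"dp": [0,0.04,0],"roll": 0,"grip": -0.6},{"dp": [0,0.04,0],"roll": 0,"grip": -0.3},{"dp": [0,0.04,0],"roll": 0,"grip": -0.3},{"dp": [0,0.03,0],"roll": 0,"grip": -0.3},{"dp": [0,0.008,0],"roll": 0,"grip": -0.3},{"dp": [0,0,0],"roll": 0,"grip": 1},{"dp": [0,0,0],"roll": 0,"grip": 1},{"dp": [0,0,0],"roll": 0,"grip": 1}]' --newtons 50

```text
time_s: 4.0
ee_pos: [0.5665, -0.4273, 0.0597]
eef_rot: [-1.572, -0.001, 0.328]
force: [0.1, -0.6, -0.1]
grip_width: 0.0343
```

Emit:
apply_moves --deltas '[{"dp": [0,0,0],"roll": 0,"grip": 1},{"dp": [0,0,0],"roll": 0,"grip": 1},{"dp": [0,-0.02,0],"roll": 0,"grip": 1},{"dp": [0,-0.04,0],"roll": 0,"grip": 1},{"dp": [0,-0.05,0],"roll": 0,"grip": 1},{"dp": [0,-0.05,0],"roll": 0,"grip": 1},{"dp": [0,-0.05,0],"roll": 0,"grip": 1},{"dp": [0,-0.05,0],"roll": 0,"grip": 1}]'

```text
time_s: 5.0
ee_pos: [0.5657, -0.4266, 0.3215]
eef_rot: [-1.572, -0.0, 0.328]
force: [0.0, -0.3, -2.9]
grip_width: 0.0173
```

Emit:
apply_moves --deltas '[{"dp": [0.025,0,0.044],"roll": 0,"grip": 1},{"dp": [0.025,0,0.044],"roll": 0,"grip": 1},{"dp": [0.025,0,0.044],"roll": 0,"grip": 1},{"dp": [0.025,0,0.044],"roll": 0,"grip": 1},{"dp": [0.025,0,0.044],"roll": 0,"grip": 1},{"dp": [0.025,0,0.044],"roll": 0,"grip": 1},{"dp": [0.025,0,0.044],"roll": 0,"grip": 1},{"dp": [0.025,0,0.044],"roll": 0,"grip": 1},{"dp": [0.025,0,0.044],"roll": 0,"grip": 1},{"dp": [0.025,0,0.044],"roll": 0,"grip": 1}]'

```text
time_s: 6.25
ee_pos: [0.6609, 0.0717, 0.3198]
eef_rot: [-1.571, -0.001, 0.328]
force: [0.6, -1.1, -2.9]
grip_width: 0.0177
```

Run:
```python
from h import *
o=ctrl.get_obs();print(o["qpos"],o["ee_pos"],o["eef_rot"])
im=cv2.imread("pics/top0.png")
# block / ring: bright low-saturation ring on dark block
roi=im[185:242,285:342]; g=cv2.cvtColor(roi,cv2.COLOR_BGR2GRAY)
m=(g>105).astype(np.uint8); cs,_=cv2.findContours(m,cv2.RETR_EXTERNAL,cv2.CHAIN_APPROX_NONE)
c=max(cs,key=cv2.contourArea); e=cv2.fitEllipse(c); print(e,e[0][0]+285,e[0][1]+185)
cen=np.array(e[0])+[285,185]
d=cv2.inRange(im,(0,0,0),(255,255,255))
n,l,st,ce=cv2.connectedComponentsWithStats((g<35).astype(np.uint8)); print(st,ce+[285,185])
P0=onz("top",cen,.14); print("centre",P0)
for az in (.2,.24,.28):
    nz=np.array([-np.sin(np.radians(25))*np.cos(az),-np.sin(np.radians(25))*np.sin(az),np.cos(np.radians(25))])
    ux=np.array([np.cos(az)*nz[2],np.sin(az)*nz[2],np.sin(np.radians(25))]); uy=np.cross(nz,ux)
    q=[onplane("top",u,P0,nz)-P0 for u in ((313.1,197.0),(312.4,226.3))]
    v=q[0]-q[1]; print(az,[(x@ux*1e3,x@uy*1e3) for x in q],"slot ang",np.arctan2(v@uy,v@ux))
```

```text
[ 0.0531  0.5295  0.9677 -0.0001  1.6436 -0.2749] [0.6609 0.0717 0.3198] [-1.5711 -0.0008  0.328 ]
((27.3264217376709, 26.347929000854492), (44.67402267456055, 45.69723129272461), 55.92791748046875) 312.3264217376709 211.3479290008545
[[   0    0   57   57 3210]
 [  26   12    5    2   10]
 [  33   30    5    5    8]
 [  21   35    8    5   21]] [[312.9981 212.9776]
 [313.     197.5   ]
 [320.     217.375 ]
 [310.619  222.1429]]
centre [ 0.6286 -0.031   0.14  ]
0.2 [(np.float64(34.949697846804746), np.float64(-7.290224950665254)), (np.float64(-37.39105504548367), np.float64(5.574010143252884))] slot ang -0.175988626032471
0.24 [(np.float64(34.6348863348656), np.float64(-8.55880021307094)), (np.float64(-37.13620015354858), np.float64(6.929410661348577))] slot ang -0.2125408266501104
0.28 [(np.float64(34.269515456190426), np.float64(-9.817650948352778)), (np.float64(-36.826028659426264), np.float64(8.276433971056283))] slot ang -0.2492130050266873
```

Slot line is about −0.21 rad from the socket's x. Rows offer no tilt, so I'll see how the arm approaches a pose out of reach, at the slope's azimuth: that may give the 25° lean.

Emit:
apply_moves --deltas '[{"dp": [0.03,0,0.042],"roll": 0,"grip": 1},{"dp": [0.03,0,0.042],"roll": 0,"grip": 1},{"dp": [0.05,0,-0.0044],"roll": 0,"grip": 1},{"dp": [0.05,0,-0.0044],"roll": 0,"grip": 1}]'

```text
time_s: 6.75
ee_pos: [0.7587, 0.1863, 0.3182]
eef_rot: [-1.572, -0.007, 0.329]
force: [0.7, -0.1, -2.4]
grip_width: 0.0175
```

Run:
```python
from h import *
o=ctrl.get_obs();print(o["qpos"],o["ee_pos"],R.from_euler("xyz",o["eef_rot"]).as_matrix()[:,1])
```

```text
[ 0.1938  0.9364  0.3069  0.0002  1.8911 -0.1352] [0.7587 0.1863 0.3182] [ 0.007   0.0016 -1.    ]
```

Emit:
apply_moves --deltas '[{"dp": [0.04,0,-0.0035],"roll": 0,"grip": 1},{"dp": [0.04,0,-0.0035],"roll": 0,"grip": 1}]'

```text
time_s: 7.0
ee_pos: [0.7844, 0.1918, 0.2918]
eef_rot: [-1.574, -0.04, 0.328]
force: [0.3, -0.4, -2.9]
grip_width: 0.0179
```

Run:
```python
from h import *
o=ctrl.get_obs();print(o["qpos"],o["ee_pos"],R.from_euler("xyz",o["eef_rot"]).as_matrix()[:,1])
```

```text
[ 0.1938  1.0088  0.2373  0.0021  1.855  -0.1336] [0.7844 0.1918 0.2918] [ 0.0393  0.0098 -0.9992]
```

The lean does grow, at azimuth 0.244. Continuing outward.

Emit:
apply_moves --deltas '[{"dp": [0.05,-0.02,-0.0044],"roll": 0,"grip": 1},{"dp": [0.05,-0.02,-0.0044],"roll": 0,"grip": 1},{"dp": [0.05,-0.02,-0.0044],"roll": 0,"grip": 1}]'

```text
time_s: 7.38
ee_pos: [0.8022, 0.1961, 0.3137]
eef_rot: [-1.584, -0.142, 0.329]
force: [-0.6, 0.1, -2.7]
grip_width: 0.0177
```

```bash
cat > st.py <<'E'
from h import *
o=ctrl.get_obs();M=R.from_euler("xyz",o["eef_rot"]).as_matrix();y=M[:,1]
print(o["qpos"],o["ee_pos"]);print(M);print("tilt",np.degrees(np.arccos(-y[2])),"az",np.arctan2(y[1],y[0]),"F",o["force"],o["time_s"])
E
python3 st.py
```

```text
[ 0.1934  0.9857  0.2346  0.0066  1.7785 -0.1327] [0.8022 0.1961 0.3137]
[[ 0.9368  0.1383 -0.3213]
 [ 0.3197  0.0337  0.9469]
 [ 0.1418 -0.9898 -0.0127]]
tilt 8.185082620177408 az 0.23871379081437724 F [-0.5789  0.115  -2.735 ] 7.375
```

Emit:
apply_moves --deltas '[{"dp": [0.05,-0.012,-0.0044],"roll": 0,"grip": 1},{"dp": [0.05,-0.012,-0.0044],"roll": 0,"grip": 1},{"dp": [0.05,-0.012,-0.0044],"roll": 0,"grip": 1},{"dp": [0.05,-0.012,-0.0044],"roll": 0,"grip": 1},{"dp": [0.05,-0.012,-0.0044],"roll": 0,"grip": 1}]'

```text
time_s: 8.0
ee_pos: [0.8351, 0.2043, 0.3297]
eef_rot: [-1.597, -0.289, 0.332]
force: [1.1, -0.4, -3.1]
grip_width: 0.0178
```

```bash
python3 st.py
```

```text
[ 0.1933  0.9754  0.2355  0.0134  1.6404 -0.1318] [0.8351 0.2043 0.3297]
[[ 0.9061  0.2784 -0.3186]
 [ 0.3123  0.0681  0.9476]
 [ 0.2855 -0.9581 -0.0252]]
tilt 16.653368908595965 az 0.23995980342732212 F [ 1.0639 -0.4316 -3.0632] 8.0
```

Emit:
apply_moves --deltas '[{"dp": [0.05,-0.008,-0.0044],"roll": 0,"grip": 1},{"dp": [0.05,-0.008,-0.0044],"roll": 0,"grip": 1},{"dp": [0.05,-0.008,-0.0044],"roll": 0,"grip": 1},{"dp": [0.05,-0.008,-0.0044],"roll": 0,"grip": 1},{"dp": [0,0,0],"roll": 0,"grip": 1}]'

```text
time_s: 8.62
ee_pos: [0.8574, 0.2098, 0.3539]
eef_rot: [-1.609, -0.409, 0.336]
force: [0.5, -0.1, -3.5]
grip_width: 0.0182
```

```bash
python3 st.py
python3 - <<'E'
from h import *
im=cv2.imread("pics/top0.png"); g=cv2.cvtColor(im,cv2.COLOR_BGR2GRAY)
# block mask: dark grey block; white housing roof
rows=[]
b=((g>60)&(g<115)).astype(np.uint8); b[:,:255]=0;b[:,365:]=0;b[:160]=0;b[265:]=0
cs,_=cv2.findContours(b,cv2.RETR_EXTERNAL,cv2.CHAIN_APPROX_NONE);c=max(cs,key=cv2.contourArea)
p=cv2.approxPolyDP(c,5,True)[:,0];print(p)
E
```

```text
[ 0.193   0.9583  0.2352  0.0187  1.5376 -0.1317] [0.8574 0.2098 0.3539]
[[ 0.8661  0.3881 -0.315 ]
 [ 0.3025  0.0949  0.9484]
 [ 0.3979 -0.9167 -0.0352]]
tilt 23.54645348755237 az 0.23978624114451597 F [ 0.5416 -0.1067 -3.4901] 8.625
[[348 167]
 [258 189]
 [287 260]
 [356 242]]
```

Run:
```python
from h import *
im=cv2.imread("pics/top0.png"); g=cv2.cvtColor(im,cv2.COLOR_BGR2GRAY).astype(float)
# sub-pixel edges: front (bright below), sides, top edge (white roof)
def fit(p,q,n=25,h=5):
    p=np.array(p,float);q=np.array(q,float);t=(q-p)/np.linalg.norm(q-p);nn=np.array([-t[1],t[0]]);out=[]
    for s in np.linspace(.12,.88,n):
        c=p+(q-p)*s; ss=np.arange(-h,h+.1,.5)
        v=np.array([cv2.getRectSubPix(g.astype(np.float32),(1,1),tuple(c+nn*k))[0,0] for k in ss])
        d=np.abs(np.gradient(v));out.append(c+nn*ss[d.argmax()])
    l=cv2.fitLine(np.array(out,np.float32),cv2.DIST_HUBER,0,.1,.01).ravel(); return l
P0=np.array([.6286,-.031,.14]);az=.24
s,c=np.sin(np.radians(25)),np.cos(np.radians(25))
nz=np.array([-s*np.cos(az),-s*np.sin(az),c]);ux=np.array([c*np.cos(az),c*np.sin(az),s]);uy=np.cross(nz,ux)
for n,p,q in (("front",(288,258.5),(356,241)),("top",(266,184),(346,167)),("left",(265,188),(287,256)),("right",(347,170),(357,240))):
    l=fit(p,q); A=onplane("top",l[2:]-20*l[:2],P0,nz);B=onplane("top",l[2:]+20*l[:2],P0,nz)
    d=B-A; m=(A+B)/2-P0; print(n,l,"ang in slope frame",np.degrees(np.arctan2(d@uy,d@ux)),"mid",m@ux,m@uy)
```

```text
front [  0.9696  -0.2447 324.6269 251.0359] ang in slope frame -87.69720676691922 mid -0.10655516586088563 -0.011282916378610213
top [  0.9709  -0.2394 305.6176 173.7002] ang in slope frame -87.69543982810367 mid 0.09398433578877485 -0.0016723020247366256
left [  0.2611   0.9653 274.2824 226.5995] ang in slope frame -177.39249649887006 mid -0.018633154948122965 0.09873885405606912
right [  0.2037   0.979  353.7558 211.9873] ang in slope frame -178.00983968890333 mid -0.023577694960464288 -0.10038712509915101
```

Emit:
apply_moves --deltas '[{"dp": [0.05,-0.008,0.02],"roll": 0,"grip": 1},{"dp": [-0.05,0,0],"roll": -0.1,"grip": 1},{"dp": [0,0,0],"roll": -0.17,"grip": 1},{"dp": [0,0,0],"roll": -0.17,"grip": 1},{"dp": [0,0,0],"roll": -0.17,"grip": 1},{"dp": [0,0,0],"roll": -0.17,"grip": 1},{"dp": [0,0,0],"roll": -0.17,"grip": 1},{"dp": [0,0,0],"roll": -0.17,"grip": 1}]'

```text
time_s: 9.62
ee_pos: [0.8371, 0.228, 0.3529]
eef_rot: [-1.978, -0.169, 1.442]
force: [0.1, 0.5, -2.6]
grip_width: 0.0182
```

```bash
cat > tgt.py <<'E'
from st import *
import sys
P0=np.array([.6286,-.031,.14]);az=.28
s,c=np.sin(np.radians(25)),np.cos(np.radians(25))
nz=np.array([-s*np.cos(az),-s*np.sin(az),c]);ux=np.array([c*np.cos(az),c*np.sin(az),s]);uy=np.cross(nz,ux)
S=np.stack([ux,uy,nz],1); d=o["ee_pos"]-P0; foot=d+y*.058
print("TCP in socket mm",S.T@d*1e3,"foot",S.T@foot*1e3,"axis tilt err (mrad x,y)",S[:,:2].T@(-y)*1e3)
jx=M[:,0];print("jaw ang",np.arctan2(jx@uy,jx@ux),"bar ang",np.arctan2(jx@uy,jx@ux)-np.pi/2)
print("F socket",S.T@o["force"],"M",S.T@o["moment"])
h=float(sys.argv[1]) if len(sys.argv)>1 else .030
# want foot on axis at height h
print("dp(tool) to foot height",h,M.T@(P0+nz*h-(o["ee_pos"]+y*.058)))
E
python3 tgt.py .04
```

```text
[ 0.2208  0.8354  0.4605  0.0098  1.4069 -1.186 ] [0.8371 0.228  0.3529]
[[ 0.1263  0.4125 -0.9022]
 [ 0.9776  0.1025  0.1837]
 [ 0.1682 -0.9052 -0.3903]]
tilt 25.15031511461153 az 0.24346884520486364 F [ 0.1355  0.4772 -2.6102] 9.625
TCP in socket mm [336.4221 191.266   78.0118] foot [336.5593 190.3657  20.019 ] axis tilt err (mrad x,y) [-2.3665 15.5221]
jaw ang 1.1307737669375335 bar ang -0.44002255985736305
F socket [-0.8655  0.4212 -2.4764] M [ 0.0687  0.4228 -0.0473]
dp(tool) to foot height 0.04 [-0.3158 -0.0178  0.2233]
```

Emit:
apply_moves --deltas '[{"dp": [-0.0452,-0.0026,0.0319],"roll": 0,"grip": 1},{"dp": [-0.0452,-0.0026,0.0319],"roll": 0,"grip": 1},{"dp": [-0.0452,-0.0026,0.0319],"roll": 0,"grip": 1},{"dp": [-0.0452,-0.0026,0.0319],"roll": 0,"grip": 1},{"dp": [-0.0452,-0.0026,0.0319],"roll": 0,"grip": 1},{"dp": [-0.0452,-0.0026,0.0319],"roll": 0,"grip": 1},{"dp": [-0.0452,-0.0026,0.0319],"roll": 0,"grip": 1},{"dp": [0,0,0],"roll": -0.095,"grip": 1},{"dp": [0,0,0],"roll": -0.095,"grip": 1}]'

```text
time_s: 10.75
ee_pos: [0.6025, -0.0276, 0.2371]
eef_rot: [-2.001, -0.092, 1.615]
force: [0.2, 0.4, -3.1]
grip_width: 0.0177
```

```bash
python3 tgt.py .01
python3 - <<'E'
from h import *
for n in("wrist","scene"):
    i=imaging.camera_info(n);np.save(f"i2{n}.npy",i,allow_pickle=True);cv2.imwrite(f"pics/{n}2.png",imaging.camera(n))
a=cv2.imread("pics/scene2.png")[120:360,240:560]
cv2.imwrite("pics/s2c.png",cv2.resize(a,None,fx=2.4,fy=2.4,interpolation=cv2.INTER_CUBIC))
E
```

```text
[-0.1821  0.1878  1.67    0.2266  0.8914 -1.8846] [ 0.6025 -0.0276  0.2371]
[[-0.0439  0.4132 -0.9096]
 [ 0.9948  0.1017 -0.0018]
 [ 0.0917 -0.9049 -0.4155]]
tilt 25.18535597911437 az 0.2412068884918233 F [ 0.1643  0.3604 -3.1153] 10.75
TCP in socket mm [19.1672 10.5035 98.1846] foot [19.338   9.5463 40.1927] axis tilt err (mrad x,y) [-2.9449 16.5042]
jaw ang 1.3183936221434798 bar ang -0.2524027046514168
F socket [-1.0832  0.301  -2.9323] M [ 0.1169  0.4877 -0.0173]
dp(tool) to foot height 0.01 [-0.0136  0.0303  0.0166]
```

View pics/wrist2.png

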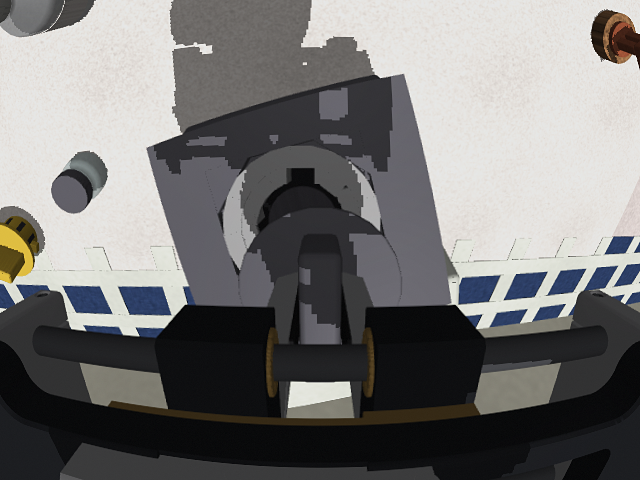

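View pics/s2c.png

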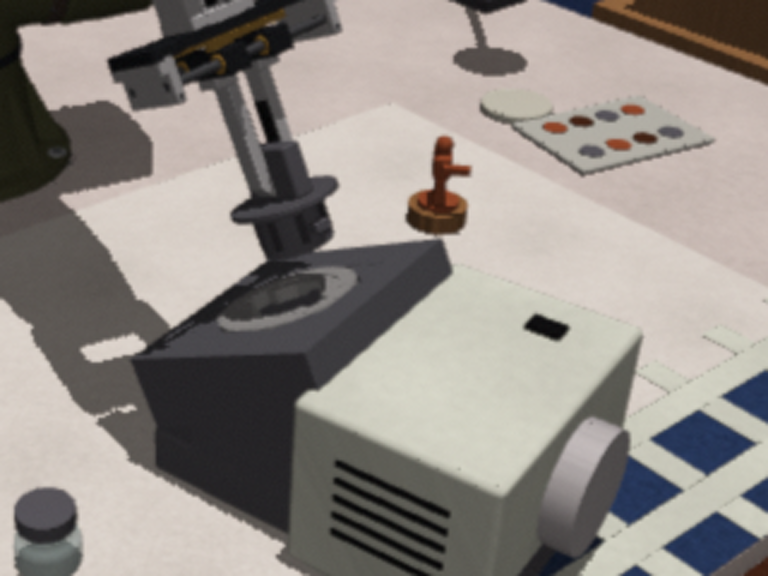

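Wrist view: ring arc with the lower slot at (302,176), canister flange above it, lug heading its way; the scene view shows the canister tilted parallel to the slope. Cross-checking the ring and slot from the wrist camera.

Run:
```python
from h import *
i=np.load("i2wrist.npy",allow_pickle=True).item()
P0=np.array([.6286,-.031,.14]);az=.28
s,c=np.sin(np.radians(25)),np.cos(np.radians(25))
nz=np.array([-s*np.cos(az),-s*np.sin(az),c]);ux=np.array([c*np.cos(az),c*np.sin(az),s]);uy=np.cross(nz,ux);S=np.stack([ux,uy,nz],1)
im=cv2.imread("pics/wrist2.png");g=cv2.cvtColor(im,cv2.COLOR_BGR2GRAY)
print(g[169:190,302],g[173,282:325],g[178,282:325])
for n,u in (("slotL",(290.5,175)),("slotR",(314,175)),("slot far",(302,168.5)),("ringL",(222,225)),("ringtop",(302,146)),("ringR",(381,222)),("ringUL",(247,167)),("ringUR",(355,162)),("block UL",(148,149)),("block UR",(405,75))):
    q=S.T@(onplane("wrist",u,P0,nz,i)-P0)*1e3; print(n,q[:2],np.hypot(*q[:2]),"ang of slot line",np.arctan2(-q[1],-q[0]))
```

```text
[10 12 11 12 12 10 13 12 13 11 11 12 10 11 10 10 13 26 31 32 32] [85 86 87 89 63 47 44 46 39 21  9 11 11 12 10 12 10 11 11 11 12 13 11 11
 10 11 11 10 12 11 11 14 48 90 88 87 87 86 86 86 87 86 87] [86 85 86 87 70 49 44 46 42 29  9 11 11 12 11 12  9 10  9 11 11 10 11 11
 12 11 10 11  9 10 11 16 48 89 86 86 86 85 86 85 86 86 85]
slotL [-39.4841   2.4003] 39.55702165497998 ang of slot line -0.060716726826337254
slotR [-35.2284  18.6182] 39.84567043062952 ang of slot line -0.4861870284765719
slot far [-41.8844  11.5291] 43.44221570097563 ang of slot line -0.2686076214290102
ringL [-17.3878 -57.0219] 59.614015510192885 ang of slot line 1.2748202228585204
ringtop [-57.4544  15.5924] 59.53257362431182 ang of slot line -0.2650039778959379
ringR [ 9.6216 57.4582] 58.25825426991119 ang of slot line -1.7367116089609667
ringUL [-53.4552 -26.5661] 59.69261766481017 ang of slot line 0.4612273661204627
ringUR [-37.1616  49.1545] 61.621062311641815 ang of slot line -0.9234561152351177
block UL [-90.0117 -98.7227] 133.5974409530758 ang of slot line 0.8315202324687272
block UR [-91.0071 100.2529] 135.39916305977837 ang of slot line -0.833702055967342
```

Emit:
apply_moves --deltas '[{"dp": [-0.007,0.005,0.0083],"roll": 0,"grip": 1},{"dp": [-0.0066,0.005,0.0083],"roll": 0,"grip": 1},{"dp": [0,0.01,0],"roll": 0,"grip": 1},{"dp": [0,0.01,0],"roll": 0,"grip": 1},{"dp": [0,0,0],"roll": 0,"grip": 1}]'

```text
time_s: 11.48
ee_pos: [0.6004, -0.0383, 0.1999]
eef_rot: [-1.998, -0.094, 1.612]
force: [0.6, 0.4, -2.8]
grip_width: 0.0174
```

```bash
python3 tgt.py -.01
```

```text
[-0.2041  0.2239  1.7162  0.2535  0.8197 -1.9332] [ 0.6004 -0.0383  0.1999]
[[-0.0408  0.4103 -0.911 ]
 [ 0.9948  0.1023  0.0015]
 [ 0.0938 -0.9062 -0.4123]]
tilt 25.013235322269914 az 0.24427854614190314 F [ 0.6323  0.4287 -2.8215] 11.475
TCP in socket mm [-1.09    0.8049 66.5554] foot [-1.0908 -0.0709  8.562 ] axis tilt err (mrad x,y) [ 0.0135 15.1008]
jaw ang 1.314778064311462 bar ang -0.2560182624834346
F socket [-0.5343  0.2372 -2.864 ] M [0.0812 0.4729 0.0222]
dp(tool) to foot height -0.01 [ 0.0006  0.0186 -0.001 ]
```

Emit:
apply_moves --deltas '[{"dp": [0.0004,0.008,-0.0008],"roll": 0,"grip": 1},{"dp": [0,0.007,0],"roll": 0,"grip": 1},{"dp": [0,0.004,0],"roll": 0,"grip": 1},{"dp": [0,0.004,0],"roll": 0,"grip": 1},{"dp": [0,0.002,0],"roll": 0,"grip": 1},{"dp": [0,0,0],"roll": 0,"grip": 1}]'

```text
time_s: 12.22
ee_pos: [0.6114, -0.0355, 0.1786]
eef_rot: [-1.999, -0.093, 1.612]
force: [-0.5, -0.3, -3.3]
grip_width: 0.0179
```

```bash
python3 tgt.py -.03
```

```text
[-0.1943  0.2699  1.712   0.2592  0.7755 -1.9363] [ 0.6114 -0.0355  0.1786]
[[-0.041   0.4116 -0.9104]
 [ 0.9948  0.1019  0.0013]
 [ 0.0933 -0.9056 -0.4137]]
tilt 25.09044747998413 az 0.24265888022457396 F [-0.4753 -0.3195 -3.3042] 12.225
TCP in socket mm [ 0.1742  0.3981 42.5278] foot [  0.2502  -0.5201 -15.4649] axis tilt err (mrad x,y) [-1.3107 15.8308]
jaw ang 1.315069434793413 bar ang -0.25572689200148346
F socket [-1.8905 -0.1757 -2.7642] M [ 0.0417  0.57   -0.057 ]
dp(tool) to foot height -0.03 [0.0007 0.0145 0.0005]
```

Emit:
apply_moves --deltas '[{"dp": [0,0.005,0],"roll": 0,"grip": 1},{"dp": [0,0.004,0],"roll": 0,"grip": 1},{"dp": [0,0.003,0],"roll": 0,"grip": 1},{"dp": [0,0,0],"roll": 0,"grip": 1}]'

```text
time_s: 12.72
ee_pos: [0.6164, -0.0345, 0.168]
eef_rot: [-2.0, -0.093, 1.612]
force: [-4.2, -1.9, 3.0]
grip_width: 0.0177
```

```bash
python3 tgt.py -.036
```

```text
[-0.1903  0.2926  1.7095  0.2627  0.7545 -1.9387] [ 0.6164 -0.0345  0.168 ]
[[-0.0409  0.4121 -0.9102]
 [ 0.9948  0.1017  0.0014]
 [ 0.0932 -0.9055 -0.4141]]
tilt 25.115552319666293 az 0.24201421691824096 F [-4.2399 -1.8752  2.9619] 12.725
TCP in socket mm [ 0.3961  0.0413 30.7589] foot [  0.497   -0.8936 -27.2335] axis tilt err (mrad x,y) [-1.7393 16.119 ]
jaw ang 1.31505461199424 bar ang -0.25574171480065666
F socket [-2.9109 -0.6304  4.6255] M [ 0.0713  1.1611 -0.0417]
dp(tool) to foot height -0.036 [0.0009 0.0088 0.0008]
```

Lugs are in the slots and the spring force is as expected. Pressing to 36 mm.

Emit:
apply_moves --deltas '[{"dp": [0,0.004,0],"roll": 0,"grip": 1},{"dp": [0,0.004,0],"roll": 0,"grip": 1},{"dp": [0,0.0015,0],"roll": 0,"grip": 1},{"dp": [0,0,0],"roll": 0,"grip": 1}]'

```text
time_s: 13.22
ee_pos: [0.62, -0.0336, 0.1604]
eef_rot: [-2.0, -0.093, 1.612]
force: [-16.9, -3.6, 13.7]
grip_width: 0.018
```

```bash
python3 tgt.py -.036
```

```text
[-0.1874  0.3093  1.7072  0.2653  0.74   -1.9408] [ 0.62   -0.0336  0.1604]
[[-0.0411  0.412  -0.9103]
 [ 0.9948  0.1018  0.0012]
 [ 0.0932 -0.9055 -0.414 ]]
tilt 25.112255511553208 az 0.24226733980950116 F [-16.8747  -3.6119  13.6646] 13.225
TCP in socket mm [ 0.4937 -0.1444 22.2485] foot [  0.5914  -1.0729 -35.744 ] axis tilt err (mrad x,y) [-1.6854 16.0097]
jaw ang 1.3152626647204138 bar ang -0.2555336620744828
F socket [-9.8278  1.1922 19.66  ] M [ 0.8143  2.2727 -0.0042]
dp(tool) to foot height -0.036 [0.0009 0.0002 0.0008]
```

Flange has met the ring (22 N axial). Easing slightly and turning clockwise.

Emit:
apply_moves --deltas '[{"dp": [0.0005,-0.001,0.0008],"roll": 0,"grip": 1},{"dp": [0,0,0],"roll": 0.1,"grip": 1},{"dp": [0,0,0],"roll": 0.12,"grip": 1},{"dp": [0,0,0],"roll": 0.12,"grip": 1}]'

```text
time_s: 13.72
ee_pos: [0.6193, -0.0332, 0.1607]
eef_rot: [-1.949, -0.229, 1.292]
force: [-7.1, -1.6, 6.6]
grip_width: 0.0175
```

```bash
python3 tgt.py -.036
```

```text
[-0.1868  0.307   1.7098  0.2651  0.7388 -1.5963] [ 0.6193 -0.0332  0.1607]
[[ 0.2682  0.4128 -0.8705]
 [ 0.9362  0.1015  0.3366]
 [ 0.2273 -0.9052 -0.3592]]
tilt 25.155692054287822 az 0.2412111136854669 F [-7.0965 -1.5874  6.6368] 13.725
TCP in socket mm [ 0.0813  0.4766 22.7531] foot [  0.2221  -0.4795 -35.2389] axis tilt err (mrad x,y) [-2.4276 16.4842]
jaw ang 0.9713491866206111 bar ang -0.5994471401742855
F socket [-3.7739  0.4356  9.0827] M [0.2261 1.2021 0.0922]
dp(tool) to foot height -0.036 [0.0003 0.0008 0.0005]
```

Emit:
apply_moves --deltas '[{"dp": [0,0,0],"roll": 0.13,"grip": 1},{"dp": [0,0,0],"roll": 0.13,"grip": 1},{"dp": [0,0,0],"roll": 0.13,"grip": 1},{"dp": [0,0,0],"roll": 0.13,"grip": 1},{"dp": [0,0,0],"roll": 0.13,"grip": 1},{"dp": [0,0,0],"roll": 0.13,"grip": 1},{"dp": [0,0,0],"roll": 0.08,"grip": 1},{"dp": [0,0,0],"roll": 0,"grip": 1}]'

```text
time_s: 14.72
ee_pos: [0.6193, -0.0331, 0.1607]
eef_rot: [-1.64, -0.434, 0.406]
force: [-7.6, -2.0, 6.1]
grip_width: 0.0176
```

```bash
python3 tgt.py -.036
```

```text
[-0.1867  0.307   1.7097  0.2652  0.7387 -0.7389] [ 0.6193 -0.0331  0.1607]
[[ 0.8336  0.4128 -0.3669]
 [ 0.3582  0.1016  0.9281]
 [ 0.4205 -0.9051 -0.0632]]
tilt 25.161383254317236 az 0.241321624207001 F [-7.553  -1.9985  6.0658] 14.725
TCP in socket mm [ 0.1315  0.5183 22.7564] foot [  0.2781  -0.4353 -35.2356] axis tilt err (mrad x,y) [-2.5285 16.4408]
jaw ang 0.11408736208950873 bar ang -1.456708964705388
F socket [-4.5158  0.1666  8.7986] M [ 0.2126  1.1716 -0.0038]
dp(tool) to foot height -0.036 [-0.0002  0.0008  0.0005]
```

Emit:
apply_moves --deltas '[{"dp": [0,0,0],"roll": 0.05,"grip": 1},{"dp": [0,0,0],"roll": 0.05,"grip": 1},{"dp": [0,0,0],"roll": 0.04,"grip": 1},{"dp": [0,0,0],"roll": 0,"grip": 1}]'

```text
time_s: 15.22
ee_pos: [0.6192, -0.0332, 0.1606]
eef_rot: [-1.575, -0.439, 0.252]
force: [-7.4, -2.3, 6.0]
grip_width: 0.0178
```

```bash
python3 tgt.py -.036|tail -4
```

```text
TCP in socket mm [ 0.011   0.5155 22.7047] foot [  0.1404  -0.4353 -35.2874] axis tilt err (mrad x,y) [-2.2307 16.393 ]
jaw ang -0.025149719613088546 bar ang -1.595946046407985
F socket [-4.5468 -0.1716  8.6892] M [0.1077 1.2204 0.1212]
dp(tool) to foot height -0.036 [-0.0002  0.0007  0.0004]
```

Emit:
apply_moves --deltas '[{"dp": [0,0,0],"roll": 0.04,"grip": 1},{"dp": [0,0,0],"roll": 0.03,"grip": 1},{"dp": [0,0,0],"roll": 0,"grip": 1}]'

```text
time_s: 15.6
ee_pos: [0.6187, -0.0332, 0.1602]
eef_rot: [-1.543, -0.436, 0.177]
force: [-12.3, -3.5, 6.2]
grip_width: 0.0177
```

```bash
python3 tgt.py -.036|tail -4
```

```text
TCP in socket mm [-0.6664  0.5946 22.6099] foot [ -0.6375  -0.3448 -35.3824] axis tilt err (mrad x,y) [-0.498  16.1979]
jaw ang -0.09346919273229039 bar ang -1.664265519527187
F socket [-8.9846 -0.0088 11.0285] M [0.2761 2.1691 0.9659]
dp(tool) to foot height -0.036 [0.0006 0.0006 0.0004]
```

Hard stop felt (0.97 N m). Letting the spring lift it while still holding.

Emit:
apply_moves --deltas '[{"dp": [0,-0.003,0],"roll": 0,"grip": 1},{"dp": [0,-0.002,0],"roll": 0,"grip": 1},{"dp": [0,-0.0015,0],"roll": 0,"grip": 1},{"dp": [0,0,0],"roll": 0,"grip": 1}]'

```text
time_s: 16.1
ee_pos: [0.6161, -0.0337, 0.1655]
eef_rot: [-1.542, -0.436, 0.176]
force: [-0.5, -1.7, -8.2]
grip_width: 0.0181
```

```bash
python3 tgt.py -.028|tail -4
```

```text
TCP in socket mm [-0.7483  0.8822 28.4707] foot [ -0.7117  -0.0295 -29.5221] axis tilt err (mrad x,y) [-0.6319 15.7191]
jaw ang -0.09465567535754163 bar ang -1.6654520021524382
F socket [-4.3487 -1.5214 -7.0312] M [-0.2292  1.2333  0.9919]
dp(tool) to foot height -0.028 [ 0.0007 -0.0015  0.0001]
```

Emit:
apply_moves --deltas '[{"dp": [0,0,0],"roll": -0.04,"grip": 1},{"dp": [0,0,0],"roll": -0.02,"grip": 1},{"dp": [0,0,0],"roll": 0,"grip": 1}]'

```text
time_s: 16.48
ee_pos: [0.6163, -0.0337, 0.1664]
eef_rot: [-1.57, -0.438, 0.241]
force: [-6.7, -1.7, 1.0]
grip_width: 0.0177
```

```bash
python3 tgt.py -.028|tail -4
python3 - <<'E'
from h import *
i=imaging.camera_info("wrist");cv2.imwrite("pics/wrist3.png",imaging.camera("wrist"))
im=imaging.camera("scene");cv2.imwrite("pics/scene3.png",cv2.resize(im[150:350,250:510],None,fx=3,fy=3,interpolation=cv2.INTER_CUBIC))
E
```

```text
TCP in socket mm [-0.2097  0.8042 29.2716] foot [ -0.101   -0.1061 -28.7211] axis tilt err (mrad x,y) [-1.8736 15.6956]
jaw ang -0.035758752221571925 bar ang -1.6065550790164684
F socket [-5.8203  0.2103  3.8489] M [0.0022 1.7318 0.1687]
dp(tool) to foot height -0.028 [ 0.0001 -0.0007  0.0001]
```

View pics/scene3.png

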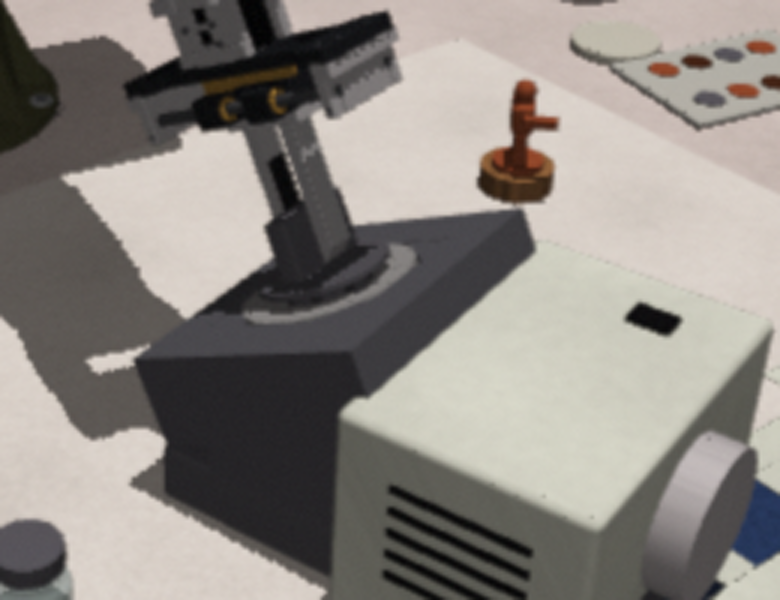

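The canister sits just above the ring with the flange clear; friction at the stop is relieved. Easing up the last mm to feel the notch hold.

Emit:
apply_moves --deltas '[{"dp": [0,-0.001,0],"roll": 0.01,"grip": 1},{"dp": [0,-0.0005,0],"roll": 0,"grip": 1},{"dp": [0,0,0],"roll": 0,"grip": 1}]'

```text
time_s: 16.95
ee_pos: [0.6156, -0.0339, 0.1676]
eef_rot: [-1.565, -0.438, 0.229]
force: [-7.1, -3.3, -1.8]
grip_width: 0.018
```

```bash
python3 tgt.py -.028|tail -4
```

```text
TCP in socket mm [-0.4305  0.8568 30.6009] foot [ -0.3474  -0.0485 -27.392 ] axis tilt err (mrad x,y) [-1.4316 15.6089]
jaw ang -0.04594750302035722 bar ang -1.6167438298152539
F socket [-7.7455 -1.2048  1.581 ] M [-0.0041  1.753   0.1986]
dp(tool) to foot height -0.028 [0.0003 0.0006 0.0001]
```

Emit:
apply_moves --deltas '[{"dp": [-0.0007,-0.001,0],"roll": 0.01,"grip": 1},{"dp": [0,-0.001,0],"roll": 0,"grip": 1},{"dp": [0,0,0],"roll": 0,"grip": 1}]'

```text
time_s: 17.32
ee_pos: [0.6151, -0.0344, 0.168]
eef_rot: [-1.561, -0.439, 0.218]
force: [16.7, -3.2, -19.6]
grip_width: 0.0175
```

```bash
python3 tgt.py -.028|tail -4
```

```text
TCP in socket mm [-0.7639  0.5157 31.2939] foot [ -0.6027  -0.4402 -26.698 ] axis tilt err (mrad x,y) [-2.7801 16.4812]
jaw ang -0.056457344402341444 bar ang -1.627253671197238
F socket [  5.4434  -7.7112 -24.1744] M [-0.6006 -0.9514  0.4868]
dp(tool) to foot height -0.028 [0.0006 0.0013 0.0005]
```

Held firmly (24 N pull) at foot depth ~28 mm: notches engaged. Easing and letting go.

Emit:
apply_moves --deltas '[{"dp": [0,0.0012,0],"roll": -0.01,"grip": 1},{"dp": [0,0,0],"roll": 0,"grip": 1},{"dp": [0,0,0],"roll": 0,"grip": 0.4},{"dp": [0,0,0],"roll": 0,"grip": 0},{"dp": [0,0,0],"roll": 0,"grip": 0},{"dp": [0,0,0],"roll": 0,"grip": 0}]'

```text
time_s: 18.08
ee_pos: [0.6149, -0.034, 0.1678]
eef_rot: [-1.566, -0.438, 0.23]
force: [0.2, -0.1, 0.0]
grip_width: 0.047
```

```bash
python3 tgt.py -.028|tail -3
```

```text
jaw ang -0.044986078643513755 bar ang -1.6157824054384102
F socket [ 0.1272 -0.1854 -0.0177] M [0.0097 0.2456 0.0242]
dp(tool) to foot height -0.028 [0.0009 0.0011 0.0001]
```

Free. Retracting along the tool axis, then checking.

Emit:
apply_moves --deltas '[{"dp": [0,-0.02,0],"roll": 0,"grip": 0},{"dp": [0,-0.04,0],"roll": 0,"grip": 0},{"dp": [0,-0.04,0],"roll": 0,"grip": 0},{"dp": [0,-0.04,0],"roll": 0,"grip": 0},{"dp": [-0.04,-0.02,0],"roll": 0,"grip": 0},{"dp": [-0.04,-0.02,0],"roll": 0,"grip": 0},{"dp": [0,0,0],"roll": 0,"grip": 0},{"dp": [0,0,0],"roll": 0,"grip": 0}]'

```text
time_s: 19.08
ee_pos: [0.4706, -0.069, 0.297]
eef_rot: [-1.566, -0.439, 0.23]
force: [0.3, -0.2, -0.4]
grip_width: 0.0469
```

Run:
```python
from h import *
iw=imaging.camera_info("wrist");np.save("i4.npy",iw,allow_pickle=True);cv2.imwrite("pics/wrist4.png",imaging.camera("wrist"))
s=imaging.camera("scene");t=imaging.camera("top");cv2.imwrite("pics/top4.png",t);cv2.imwrite("pics/scene4.png",s)
P0=np.array([.6286,-.031,.14]);az=.28;a=np.radians(25)
nz=np.array([-np.sin(a)*np.cos(az),-np.sin(a)*np.sin(az),np.cos(a)]);uy=np.array([-np.sin(az),np.cos(az),0])
for nm,h in(("flange top @home",.015),("grip top home",.057)): print(nm,"scene",pix("scene",P0+nz*h),"wrist",pix("wrist",P0+nz*h,iw))
# predicted bar-top ends in scene for home / low
for h in(.057,.0505): print(h,[pix("scene",P0+nz*h+k*.031*uy) for k in(-1,1)])
b=cv2.resize(s[150:350,230:500],None,fx=2.9,fy=2.9,interpolation=cv2.INTER_CUBIC);cv2.imwrite("pics/s4c.png",b)
d0=cv2.imread("pics/top0.png"); 
for n,(u,v) in dict(bottle=(398,293),jar=(401,218),fig=(170,287)).items():
    A=d0[v-20:v+20,u-20:u+20];r=cv2.matchTemplate(t[v-28:v+28,u-28:u+28],A,cv2.TM_CCOEFF_NORMED);print(n,cv2.minMaxLoc(r)[1::2])
print(ctrl.get_obs()["force"],ctrl.get_obs()["time_s"])
```

```text
flange top @home scene [357.7662 235.9679] wrist [400.7753 226.1254]
grip top home scene [350.6359 215.9104] wrist [410.5824 235.2607]
0.057 [array([341.0009, 222.6161]), array([359.8982, 209.4639])]
0.0505 [array([342.1546, 225.8008]), array([360.9749, 212.5484])]
bottle (0.9978175163269043, (8, 8))
jar (0.9997375011444092, (8, 8))
fig (0.9998397827148438, (8, 8))
[ 0.3123 -0.212   1.05  ] 19.225
```

View pics/s4c.png

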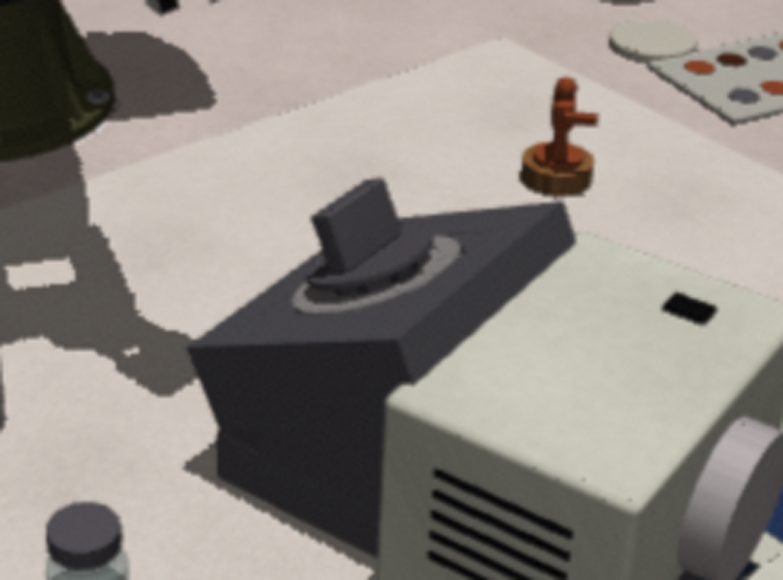

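View pics/wrist4.png

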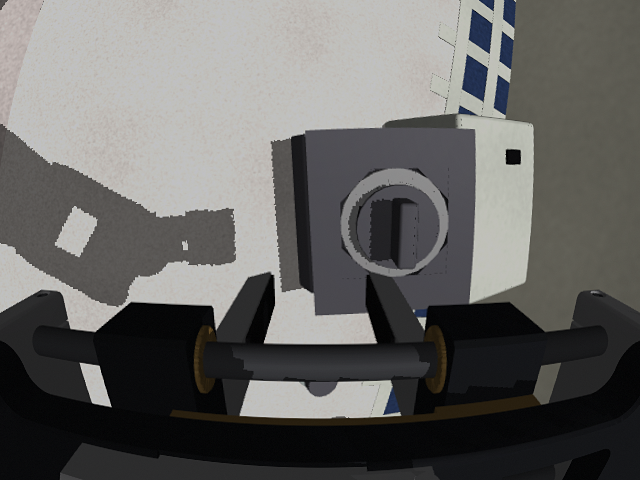

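Run:
```python
from h import *
iw=np.load("i4.npy",allow_pickle=True).item()
P0=np.array([.6286,-.031,.14]);az=.28;a=np.radians(25)
nz=np.array([-np.sin(a)*np.cos(az),-np.sin(a)*np.sin(az),np.cos(a)]);ux=np.array([np.cos(a)*np.cos(az),np.cos(a)*np.sin(az),np.sin(a)]);uy=np.cross(nz,ux)
th=-1.6;bx=np.cos(th)*ux+np.sin(th)*uy;by=np.cross(nz,bx)
s=cv2.imread("pics/scene4.png");big=cv2.resize(s[190:270,310:410],None,fx=8,fy=7.5,interpolation=cv2.INTER_CUBIC)
for h,col in((.057,(0,255,0)),(.0505,(0,0,255))):
    pts=np.array([(pix("scene",P0+nz*h+i*.031*bx+j*.009*by)+.5-[310,190])*[8,7.5] for i,j in((1,1),(1,-1),(-1,-1),(-1,1))],np.int32)
    cv2.polylines(big,[pts],True,col,1)
    t=np.linspace(0,2*np.pi,60)
    f=np.array([(pix("scene",P0+nz*(h-.042)+.044*(np.cos(x)*ux+np.sin(x)*uy))+.5-[310,190])*[8,7.5] for x in t],np.int32);cv2.polylines(big,[f],True,col,1)
    print(h,[pix("wrist",P0+nz*h+k*.031*bx,iw) for k in(-1,1)])
cv2.imwrite("pics/chk.png",big)
```

```text
0.057 [array([411.7309, 201.1409]), array([409.0047, 268.0435])]
0.0505 [array([409.9987, 200.1976]), array([407.43  , 265.9463])]
```

View pics/chk.png

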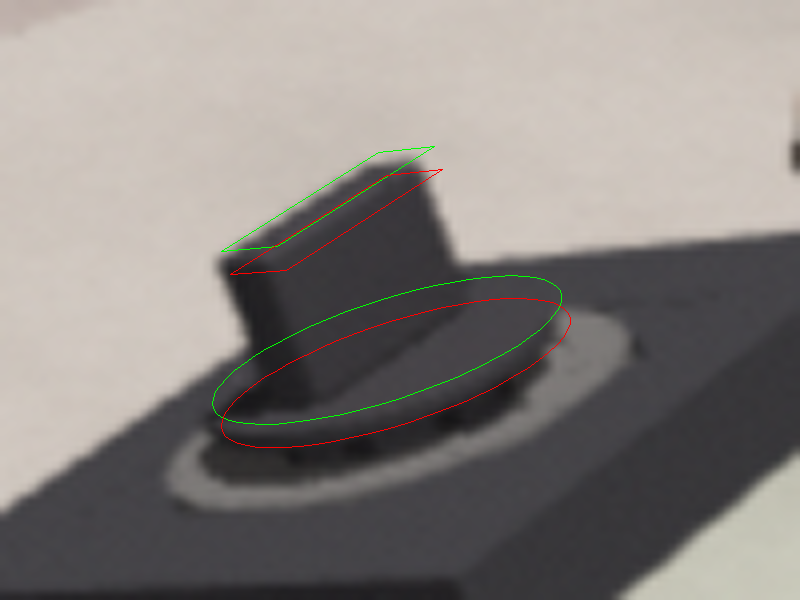

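The bar and flange fit the home outline, allowing for about 1 px of calibration offset. There is a clear gap of about 9 mm under the flange. Handing in.

```bash
python3 -c "
from station import ctrl
print(ctrl.hand_in())"
```

```text
the job is handed in; nothing more can be done
None
```

The canister is in the inlet and locked at its home position. I handed the job in at about 19 s of the 64 s allowed.

**What I did:**
- **Tilt:** the moves offer no tilt command, so I reached past the arm's range to lean the tool. It ended at 25.1°, about 1° off the mouth's axis sideways.
- **Fit:** I lined the lugs up with the slots, which lay about -0.25 rad from the socket's x. They dropped in with the spring force as expected, and I pressed until the flange met the ring, at 22 N including the flange contact.
- **Turn and release:** I turned it about 1.4 rad clockwise to the hard stop, where the torque rose to about 1 N m. I then let the spring lift it, felt the notches hold against a 24 N pull, let go and backed the gripper away.

**Last checks:**
- **Seating:** the canister stayed put after release. It rose about 9 mm from where the flange met the ring, as it should at home, and the scene picture shows a clear gap under the flange.
- **Bystanders:** the top view shows the bottle, jar and figure unmoved.
- **Small disagreements:** the outline drawn for the home position was about 1 px off in the scene picture, within the camera calibration. Foot depths read about 1 mm shallow.
- **Rotation:** the stop came about 5° further round than the stated 75°, which may be play in the lugs or give in the arm.

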